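Turn the shoe-cream carousel to the red jar and hold it

TASK

Take the shoe-cream carousel by the wooden handle on top and turn it until the jar with the red lid faces straight to the front of the wall unit, directly opposite the shelf at the back, then hold the turntable still there so that I can unscrew the lid: finish with the handle still gripped, do not let go. Do not push on the jars, keep them all standing in their sockets, and leave the shoe brush and the polish tin beside it where they are.

Things in the scene. Friction and masses are not known exactly. Their poses are not given: they have to be found in the camera images.
- foot: round black foot of the carousel, 176 mm across, 11 mm high, fixed to the deck, does not turn; origin at deck height on the turning axis. Its x points squarely to the shelf at the back (195 mm high, over 150 mm beyond the tray), -x squarely to the front edge of the wall unit: this is 'the front' (square to the shelf, not slanting towards the robot's base); z up
- carousel: turning part: wooden tray 220 mm across, top 26 mm above the deck, bearing friction about 0.03 N m, no stops, stays where left; six sockets 14 mm high, 78 mm from the axis, every 60 degrees; steel post 20 mm thick in the middle. Origin on the axis, 14 mm above the deck. The red jar's socket lies on its own -x axis: the red jar faces the front when its x is parallel to the foot's x (yaw 0)
- handle: dark wooden grip bar on top of the carousel's post, turning with it: 66 mm long along its x (the carousel's x, in line with the red jar and the axis), 18 mm thick along its y, 36 mm high; origin at its centre, on the turning axis, 112 mm above the deck (underside at 94 mm, top at 130 mm; the jar lids end at 72 mm)
- jar_red: shoe-cream jar, glass with bright red lid and contents, 50 mm across, 46 mm high, 70 to 140 g, standing loose in a socket of the carousel (about 1 mm of play), 78 mm from the turning axis; origin at the centre of its underside, 26 mm above the deck. This is the jar wanted at the front; no other lid is red
- jar_black: shoe-cream jar, glass with black lid and contents, 50 mm across, 46 mm high, 70 to 140 g, standing loose in a socket of the carousel (about 1 mm of play), 78 mm from the turning axis; origin at the centre of its underside, 26 mm above the deck
- jar_brown: shoe-cream jar, glass with dark brown lid and contents, 50 mm across, 46 mm high, 70 to 140 g, standing loose in a socket of the carousel (about 1 mm of play), 78 mm from the turning axis; origin at the centre of its underside, 26 mm above the deck
- jar_white: shoe-cream jar, glass with white lid and contents, 50 mm across, 46 mm high, 70 to 140 g, standing loose in a socket of the carousel (about 1 mm of play), 78 mm from the turning axis; origin at the centre of its underside, 26 mm above the deck
- jar_navy: shoe-cream jar, glass with navy blue lid and contents, 50 mm across, 46 mm high, 70 to 140 g, standing loose in a socket of the carousel (about 1 mm of play), 78 mm from the turning axis; origin at the centre of its underside, 26 mm above the deck
- jar_tan: shoe-cream jar, glass with light tan lid and contents, 50 mm across, 46 mm high, 70 to 140 g, standing loose in a socket of the carousel (about 1 mm of play), 78 mm from the turning axis; origin at the centre of its underside, 26 mm above the deck
- brush: shoe brush, wooden back 165 x 50 mm, 44 mm high, lying loose on the deck to the left of the carousel, its length roughly along x; origin at the centre of its underside; leave alone
- tin: flat round polish tin with a navy lid, 77 mm across, 24 mm high, loose on the deck to the right of the carousel; origin at the centre of its underside; leave alone

How it is judged:
On the way:
1. the red-lidded jar has been turned to the front (y of jar_red in the frame of foot between -0.01 and 0.01 m and x of jar_red in the frame of foot below -0.06 m), for 0.2 s.
At the end, for the whole second after the job is handed in: The red-lidded jar's centre is on the front side of the carousel, within 10 mm (about 7 degrees) of the line running straight to the front from the turning axis; the fingers grip the handle with more than 2 N; the carousel stands still (under 0.08 rad/s); all six jars stand upright in their sockets (all of step 1 and contact force between the fingers and handle above 2 N and angular speed of carousel below 0.08 rad/s and z of each of jar_red, jar_black, jar_brown, jar_white, jar_navy, jar_tan in the frame of foot below 0.031 m and angle between each of jar_red, jar_black, jar_brown, jar_white, jar_navy, jar_tan's own z axis and vertical below 0.12 rad and horizontal distance between jar_red and foot between 0.07 and 0.086 m and horizontal distance between jar_black and foot between 0.07 and 0.086 m and horizontal distance between jar_brown and foot between 0.07 and 0.086 m and horizontal distance between jar_white and foot between 0.07 and 0.086 m and horizontal distance between jar_navy and foot between 0.07 and 0.086 m and horizontal distance between jar_tan and foot between 0.07 and 0.086 m); the arm keeps its last pose, push and grip.
It fails at once if a jar is pushed or gripped by the robot (more than 3 N) (contact force between any of the fingers, the arm and jar_red above 3 N or contact force between any of the fingers, the arm and jar_black above 3 N or contact force between any of the fingers, the arm and jar_brown above 3 N or contact force between any of the fingers, the arm and jar_white above 3 N or contact force between any of the fingers, the arm and jar_navy above 3 N or contact force between any of the fingers, the arm and jar_tan above 3 N).
It fails at once if a jar tips over or leaves its socket (angle between any of jar_red, jar_black, jar_brown, jar_white, jar_navy, jar_tan's own z axis and vertical above 0.35 rad or z of any of jar_red, jar_black, jar_brown, jar_white, jar_navy, jar_tan in the frame of foot above 0.045 m).
It fails at once if the shoe brush or the polish tin is shifted by more than 25 mm (distance of any of brush, tin from where it was at the start of the episode above 0.025 m).
It also fails if it takes over 48 s, if anything falls off the work surface, if the arm or the gripper's body presses on something with over 40 N, if the wrist force passes 120 N, or if a joint passes its speed limit or range.

ROBOT

A 7-joint arm with a two-finger parallel gripper is mounted at the origin on the work surface. World frame = base frame: x ahead of the robot, y to its left, z up, the work surface at z = 0. Lengths are in m, angles in rad, forces in N, time in s.
With the tool pointing down it reaches from about 0.425 to 0.925 m from the base axis. Payload 6.8 kg.
Tool frame: the origin (TCP) lies at the very end of the fingers, on their centre line; the grasp point (between the pads) lies 19 mm behind it (r.tcp_to_grasp is the distance from the TCP to the grasp point, in m); z points along the fingers, y is the line along which they close (so a half turn about z gives the same grasp; the last joint's range is limited). The gripper opens to 85 mm and grips with 20 to 120 N. Pads are 22 mm wide; open, the fingers measure 114 mm over their backs; the gripper's body (76 mm by 85 mm) begins 54 mm behind the grasp point. The pads swing forward as they close: fully open they stand 13 mm farther back than shut.
Start: joints at [-1.404, 0.477, 0.022, 1.555, -0.011, 1.109, -0.083], TCP at [0.183, 0.65, 0.231] pointing down, gripper open.
Joint ranges: [-2.96, 2.96], [-0.34, 2.1], [-1.41, 1.46], [0.24, 2.44], [-1.37, 4.51], [0.17, 1.92], [-2.96, 2.96]. Speed limits (rad/s): [2.39, 2.39, 3.14, 3.14, 3.14, 3.14, 3.14].

INTERFACE

Orientations are given as a rotation vector (axis times angle).
In Python, from bench import r gives the robot as it stands.
- The arm moves only by the tool step_arm, never from a script. Its argument "moves" is a list of rows, each a list of 7 numbers: the shift along the tool's x, y, z in mm, then the turn, a rotation vector about the tool's x, y, z in rad, then the finger opening in mm, from 0 to 85.4. A call has 1 to 8 rows; each row is the pose to reach, as a shift and turn from the pose commanded when the call began, along the tool's axes at that moment; what a row does not reach only later rows make up. A row lasts 1/10 s, in which the tool goes at most 50 mm and 8.59 degrees, less where a joint would pass 70% of its speed; a pose out of reach is approached as far as the arm can. A call with a gripper value outside its range is refused whole. The fingers move at their own pace and stop on an object; "grip_force" is the grip in N (left out, the last holds). Time passes only in rows, so rows that repeat a pose let the fingers close. It gives the time, the measured TCP pose, the force, the opening and the grip force at its end, in the units of the state.
- r.get_obs(): the state, without advancing time (a new reading comes with each control period).
- r.grab_frame(name): name is "scene" or "top"; returns a dict with "image" (480x640x3 uint8, red, green, blue), "depth" (480x640 float32, m along the optical axis (not along the pixel's ray), 0 where there is no reading), "mtx" (3x3 intrinsics, pixels), "k1" (the pictures are not rectified: a ray, as slopes to the right and down, at radius r is drawn at 1 + k1 r^2 times it, then the intrinsics apply), "rvec" (rotation vector, rad) and "tvec" (3), from world to camera coordinates, as OpenCV has them. Camera axes: x right, y down, z forward; pixel columns grow to the right and rows downward; lengths in m; the calibration is good to about 2 mm. A picture is of the moment at which its call begins.
- r.hand_in(): hands the job in; it is judged then, once.
The state is a dict: "clock": time; "joints": joint angles; "qvel": joint speeds; "tau": joint torques, N m; "tcp_pos": TCP position; "orientation": TCP orientation; "contact_force": force on the tool from outside, world axes, zero at the start; "moment": the same for the moment, N m; "grip_width": finger opening in m; "gripper_force": force on a finger pad.
Only numpy, scipy, OpenCV 4.12 (cv2) and the standard library are available. Lean on these libraries where they do the work, as an engineer would, in place of code of your own. Each camera call takes 0.05 s, during which the arm holds its last target. There are 200 camera calls.

## Working session

There is one attempt and no reset: what is moved stays moved. The work goes in short steps, Python scripts to look and compute and a tool call to move; the robot and the scene stay as the last step left them, time stands still between calls to the robot, and variables do not carry over. Pictures are saved under pics/ and viewed, at most 10 in all, crops included, and the job is handed in when it is done.

Besides the shell and the picture viewer there is one more tool, called after "Call:" as name(argument=value, ...) on one line, values as JSON. step_arm: Moves the arm, as the interface text tells. Its arguments: {"type":"object","properties":{"moves":{"type":"array","items":{"type":"array","items":{"type":"number"}}},"grip_force":{"type":"number"}},"required":["moves"]}

```bash
mkdir -p pics; cat > h.py <<'E'
import numpy as np,cv2
from bench import r
from scipy.spatial.transform import Rotation as R
def cloud(f):
    K=f["mtx"];d=f["depth"];v,u=np.mgrid[:480,:640]
    x=(u-K[0,2])/K[0,0];y=(v-K[1,2])/K[1,1]
    a,b=x.copy(),y.copy()
    for _ in range(8):
        s=1+f["k1"]*(a*a+b*b);a=x/s;b=y/s
    P=np.stack([a*d,b*d,d],-1)
    M=cv2.Rodrigues(np.array(f["rvec"],float))[0]
    W=(P-np.array(f["tvec"]).ravel())@M
    W[d==0]=np.nan
    return W
E
python3 - <<'E'
from h import *
for n in("scene","top"):
    f=r.grab_frame(n);cv2.imwrite(f"pics/{n}0.png",f["image"][:,:,::-1]);np.savez(f"{n}0.npz",**f)
o=r.get_obs();print(o["clock"],o["tcp_pos"],o["orientation"],R.from_rotvec(o["orientation"]).as_matrix().round(3),r.tcp_to_grasp)
E
```

```text
0.1 [0.18303688 0.64914079 0.23040136] [-4.30290312e-01 -3.11189510e+00  2.67551981e-03] [[-0.962  0.271 -0.   ]
 [ 0.271  0.962 -0.002]
 [-0.    -0.002 -1.   ]] 0.0187
```

View pics/scene0.png

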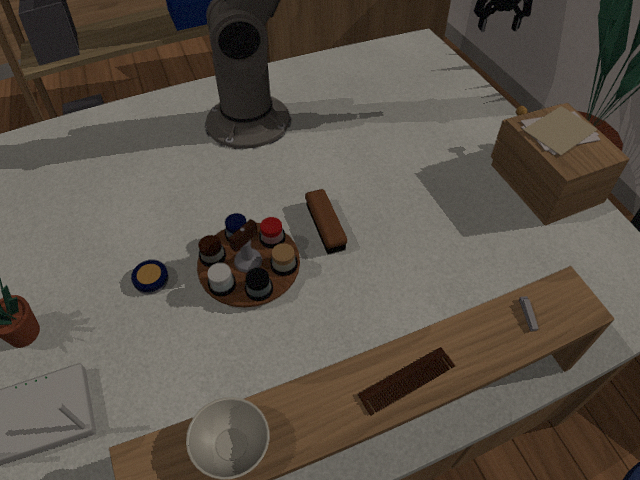

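View pics/top0.png

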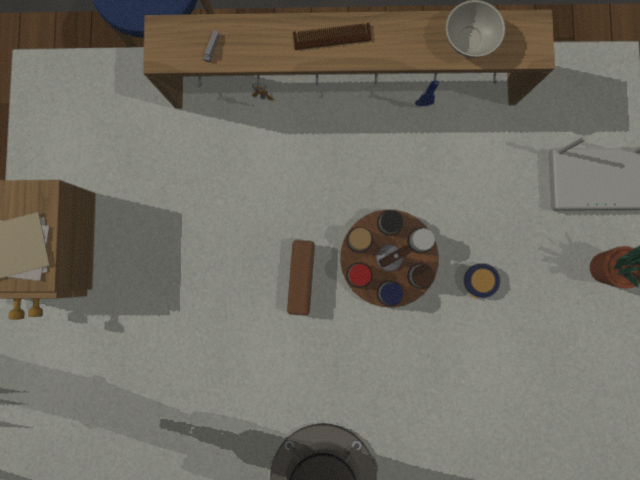

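The top view shows the tray centred near (390,258), the red lid at (359,275), the handle in line with it, the brush at (301,277), the tin at (482,281) and the shelf front edge near row 70. The scene view agrees. Next I measure these.

```bash
python3 - <<'E'
from h import *
for n in("top","scene"):
    f=dict(np.load(f"{n}0.npz"));W=cloud(f);I=f["image"].astype(int);hsv=cv2.cvtColor(f["image"],cv2.COLOR_RGB2HSV).astype(int)
    X,Y,Z=W[...,0],W[...,1],W[...,2]
    print(n,"centre est",W[258,390] if n=="top" else W[258,248])
    red=((hsv[...,0]<6)|(hsv[...,0]>174))&(hsv[...,1]>170)&(hsv[...,2]>90)&(abs(Z-.072)<.006)
    near=(np.hypot(X-.5,Y+.15)<.25)
    print("red",red.sum(),np.nanmedian(W[red],0), W[red&near].mean(0))
    h=near&(Z>.122)&(Z<.14); P=W[h]; c=P[:,:2]
    (cx,cy),(w,l),a=cv2.minAreaRect((c*1000).astype(np.float32)); u,s,vt=np.linalg.svd(c-c.mean(0),full_matrices=False)
    print("handle",h.sum(),P.mean(0),"rect",cx,cy,w,l,a,"axis deg",np.degrees(np.arctan2(vt[0,1],vt[0,0])))
    t=near&(abs(Z-.026)<.005); (cx,cy),rr=cv2.minEnclosingCircle((W[t][:,:2]*1000).astype(np.float32));print("tray",cx,cy,rr)
    lid=near&(abs(Z-.072)<.004);nl,lab,st,ce=cv2.connectedComponentsWithStats(lid.astype(np.uint8))
    for i in range(1,nl):
        if st[i,4]>30:print("lid",W[lab==i].mean(0).round(4),I[lab==i].mean(0).round(),st[i,4])
    s=(abs(Z-.195)<.012)&(X>.6); P=W[s]
    print("shelf",s.sum(), np.nanmin(P,0),np.nanmax(P,0), cv2.minAreaRect((P[:,:2]*1000).astype(np.float32)))
E
```

```text
top centre est [ 0.4786248  -0.13926424  0.13079893]
red 310 [ 0.44515878 -0.08258515  0.0720006 ] [ 0.44563286 -0.0824175   0.07204711]
handle 291 [ 0.48438868 -0.14997391  0.12905589] rect 484.78375244140625 -150.93048095703125 17.959041595458984 66.732421875 29.069080352783203 axis deg 118.83120870550009
tray 404.4878234863281 -182.7925567626953 214.2557373046875
lid [ 0.5624 -0.1517  0.0719] [40. 39. 37.] 354
lid [ 0.5248 -0.0837  0.0719] [111.  91.  63.] 362
lid [ 0.5226 -0.2184  0.0719] [128. 127. 122.] 367
lid [ 0.4466 -0.0823  0.0719] [109.  37.  33.] 364
lid [ 0.4444 -0.2173  0.0718] [53. 40. 32.] 371
lid [ 0.4067 -0.149   0.0719] [35. 38. 56.] 373
shelf 23569 [ 0.83668124 -0.45408716  0.18300171] [0.961736   0.34801501 0.20699421] ((898.4882202148438, -53.0821533203125), (124.615478515625, 802.246337890625), 0.14614905416965485)
scene centre est [ 0.49571962 -0.15167732  0.04778913]
red 225 [ 0.44746221 -0.08185089  0.07112259] [ 0.4472912  -0.08254456  0.0709956 ]
handle 263 [ 0.48818682 -0.15246768  0.12789868] rect 485.9374694824219 -152.14520263671875 20.71187973022461 66.55381774902344 27.215620040893555 axis deg -60.968983265050184
tray 483.87689208984375 -166.27386474609375 230.46908569335938
lid [ 0.4084 -0.1509  0.0711] [ 8. 12. 33.] 252
lid [ 0.4493 -0.0841  0.071 ] [90. 17. 16.] 293
lid [ 0.447  -0.2182  0.0709] [29. 13.  7.] 310
lid [ 0.5269 -0.0853  0.0709] [94. 71. 46.] 328
lid [ 0.5246 -0.2194  0.0715] [114. 110. 104.] 353
lid [ 0.5645 -0.1534  0.0709] [9. 8. 9.] 359
shelf 33801 [ 0.83880472 -0.45451525  0.18300556] [0.9615028  0.34702118 0.20699987] ((900.1942138671875, -53.720306396484375), (122.39618682861328, 801.503662109375), 0.042127933353185654)
```

Call:
step_arm(moves=[[-26,-25,0,0,0,0.1,85],[-58,-55,0,0,0,0.2,85],[-90,-86,0,0,0,0.3,85],[-122,-117,0,0,0,0.4,85],[-154,-148,0,0,0,0.5,85],[-186,-179,0,0,0,0.6,85],[-209,-200,0,0,0,0.7,85],[-225,-217,0,0,0,0.789,85]])

```text
clock: 0.9
tcp_pos: [0.3421, 0.3771, 0.2312]
orientation: [1.602, 2.702, -0.001]
contact_force: [-0.4, 0.1, 0.4]
grip_width: 0.0849
gripper_force: 0.0
```

```bash
cat > go.py <<'E'
import sys
from h import *
# args: world x y z, tool-y azimuth deg -> needed shift (tool mm) and rotvec
x,y,z,a=map(float,sys.argv[1:]);o=r.get_obs();M=R.from_rotvec(o["orientation"]).as_matrix()
a=np.radians(a);ty=np.array([np.cos(a),np.sin(a),0]);tz=np.array([0,0,-1.]);T=np.c_[np.cross(ty,tz),ty,tz]
print(round(o["clock"],2),o["tcp_pos"].round(4),"az",np.degrees(np.arctan2(M[1,1],M[0,1])).round(2),"q",np.round(o["joints"],2),"F",np.round(o["contact_force"],1),"w",o["grip_width"],o["gripper_force"])
print("shift",(M.T@(np.array([x,y,z])-o["tcp_pos"])*1000).round(1),"turn",R.from_matrix(M.T@T).as_rotvec().round(4))
E
python3 go.py .47 .1 .23 29.1; python3 go.py .4855 -.151 .23 29.1
```

```text
0.9 [0.3421 0.3771 0.2312] az 28.66 q [-1.18  0.2   0.26  1.96 -0.06  0.99 -0.39] F [-0.4  0.1  0.4] w 0.08487661250305656 0.0
shift [-304.5  -20.7    1.3] turn [-0.0003  0.0005 -0.0076]
0.9 [0.3421 0.3771 0.2312] az 28.66 q [-1.18  0.2   0.26  1.96 -0.06  0.99 -0.39] F [-0.4  0.1  0.4] w 0.08487661250305656 0.0
shift [-532.2 -127.5    1.5] turn [-0.0003  0.0005 -0.0076]
```

Call:
step_arm(moves=[[-40,-3,0,0,0,0,85],[-85,-6,0,0,0,0,85],[-130,-9,0,0,0,0,85],[-175,-12,0,0,0,0,85],[-220,-15,0,0,0,0,85],[-265,-18,0,0,0,0,85],[-304,-25,0,0,0,0,85],[-340,-40,0,0,0,0,85]])

```text
clock: 1.7
tcp_pos: [0.4718, 0.0614, 0.2313]
orientation: [1.594, 2.707, 0.0]
contact_force: [0.5, 0.5, -0.0]
grip_width: 0.0852
gripper_force: 0.0
```

```bash
python3 go.py .4855 -.151 .2 29.1
```

```text
1.7 [0.4718 0.0614 0.2313] az 29.02 q [-0.72  0.15  0.51  2.04 -0.09  0.97  0.34] F [ 0.5  0.5 -0. ] w 0.08515905063942732 0.0
shift [-192.3  -91.    31.4] turn [ 0.0004  0.0005 -0.0014]
```

Call:
step_arm(moves=[[-36,-17,4,0,0,0,85],[-72,-34,10,0,0,0,85],[-108,-51,16,0,0,0,85],[-144,-68,22,0,0,0,85],[-175,-83,28,0,0,0,85],[-192,-91,31,0,0,0,85],[-192,-91,31,0,0,0,85],[-192,-91,31,0,0,0,85]])

```text
clock: 2.5
tcp_pos: [0.4843, -0.1487, 0.2]
orientation: [-1.594, -2.706, 0.0]
contact_force: [-0.6, 0.1, -0.9]
grip_width: 0.085
gripper_force: 0.0
```

```bash
python3 go.py .4855 -.151 .095 29.1; python3 -c "
from h import *
f=r.grab_frame('scene');cv2.imwrite('pics/s1.png',cv2.resize(f['image'][100:340,130:450,::-1],(800,600)))"
```

```text
2.5 [ 0.4843 -0.1487  0.2   ] az 29.0 q [-0.35  0.27  0.63  2.02 -0.2   0.92  0.89] F [-0.6  0.1 -0.9] w 0.08495212339597799 0.0
shift [ -2.7  -0.  105. ] turn [-0.0006 -0.0007 -0.0017]
```

View pics/s1.png

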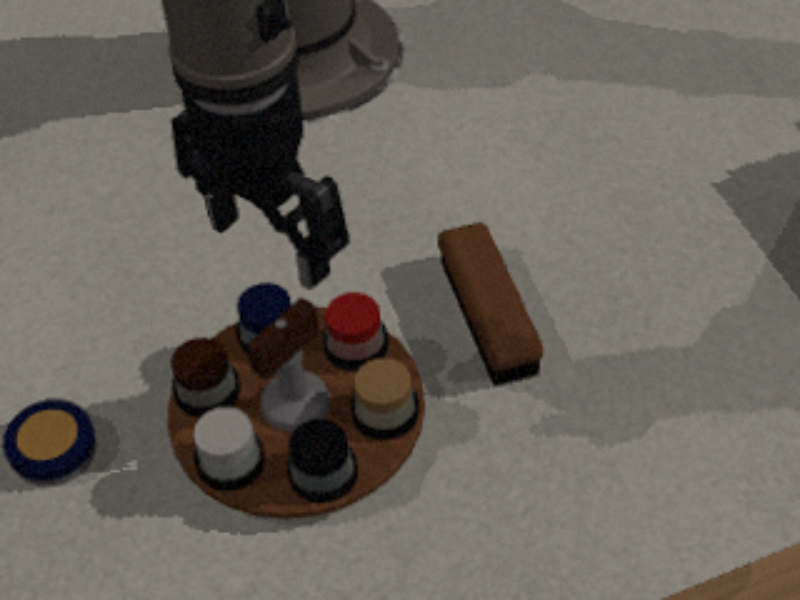

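The open gripper at about (250,200) stands over the handle at (283,335), with one finger on each side, so I descend.

Call:
step_arm(moves=[[-2.5,0,20,0,0,0,85],[-2.5,0,45,0,0,0,85],[-2.5,0,70,0,0,0,85],[-2.5,0,90,0,0,0,85],[-2.5,0,104,0,0,0,85],[-2.5,0,104,0,0,0,85],[-2.5,0,104,0,0,0,85]])

```text
clock: 3.25
tcp_pos: [0.4862, -0.1507, 0.0967]
orientation: [1.592, 2.708, 0.0]
contact_force: [-0.1, 0.0, 0.3]
grip_width: 0.085
gripper_force: 0.0
```

```bash
python3 go.py .4855 -.151 .095 29.1
```

```text
3.25 [ 0.4862 -0.1507  0.0967] az 29.09 q [-0.26  0.43  0.54  2.09 -0.34  0.7   1.02] F [-0.1  0.   0.3] w 0.08500385479772037 0.0
shift [ 0.1 -0.8  1.7] turn [ 0.0004  0.     -0.0001]
```

Call:
step_arm(moves=[[0,0,1,0,0,0,40],[0,0,1,0,0,0,20],[0,0,1,0,0,0,12],[0,0,1,0,0,0,10],[0,0,1,0,0,0,10],[0,0,1,0,0,0,10],[0,0,1,0,0,0,10],[0,0,1,0,0,0,10]], grip_force=40)

```text
clock: 4.05
tcp_pos: [0.4847, -0.1518, 0.0957]
orientation: [-1.594, -2.706, 0.001]
contact_force: [-4.9, -1.8, 8.7]
grip_width: 0.0176
gripper_force: 44.9
```

```bash
python3 go.py .4855 -.151 .095 90
```

```text
4.05 [ 0.4847 -0.1518  0.0957] az 28.99 q [-0.25  0.44  0.54  2.1  -0.35  0.7   1.02] F [-4.9 -1.8  8.7] w 0.01757877280662542 44.864907065348234
shift [0.3 1.1 0.7] turn [-7.0000e-04 -1.5000e-03 -1.0648e+00]
```

Call:
step_arm(moves=[[0,-1,0,0,0,0,10],[0,-1,0,0,0,-0.03,10],[0,-1,0,0,0,-0.08,10],[0,-1,0,0,0,-0.14,10],[0,-1,0,0,0,-0.2,10],[0,-1,0,0,0,-0.26,10],[0,-1,0,0,0,-0.3,10],[0,-1,0,0,0,-0.32,10]])

```text
clock: 4.85
tcp_pos: [0.4852, -0.1514, 0.0957]
orientation: [1.139, 2.927, 0.001]
contact_force: [0.3, 1.6, 6.1]
grip_width: 0.0177
gripper_force: 44.6
```

```bash
python3 go.py .4847 -.1518 .0957 90
```

```text
4.85 [ 0.4852 -0.1514  0.0957] az 47.47 q [-0.19  0.42  0.46  2.09 -0.29  0.69  1.29] F [0.3 1.6 6.1] w 0.017697825090622836 44.602206478084554
shift [ 0.1 -0.6  0. ] turn [ 6.000e-04  3.000e-04 -7.424e-01]
```

Forces are small, so I continue the turn.

Call:
step_arm(moves=[[0,0,0,0,0,-0.03,10],[0,0,0,0,0,-0.09,10],[0,0,0,0,0,-0.16,10],[0,0,0,0,0,-0.23,10],[0,0,0,0,0,-0.29,10],[0,0,0,0,0,-0.34,10],[0,0,0,0,0,-0.37,10],[0,0,0,0,0,-0.38,10]])

```text
clock: 5.65
tcp_pos: [0.4857, -0.1508, 0.0957]
orientation: [0.566, 3.089, 0.002]
contact_force: [0.3, 3.9, 6.5]
grip_width: 0.0169
gripper_force: 44.6
```

```bash
python3 go.py .4852 -.1514 .0957 90
```

```text
5.65 [ 0.4857 -0.1508  0.0957] az 69.24 q [-0.11  0.41  0.36  2.09 -0.22  0.68  1.6 ] F [0.3 3.9 6.5] w 0.01685117710110711 44.60224552967702
shift [ 0.2 -0.8  0. ] turn [ 0.0011  0.0009 -0.3623]
```

Call:
step_arm(moves=[[0,0.5,0,0,0,-0.03,10],[0,0.5,0,0,0,-0.09,10],[0,0.5,0,0,0,-0.16,10],[0,0.5,0,0,0,-0.23,10],[0,0.5,0,0,0,-0.29,10],[0,0.5,0,0,0,-0.33,10],[0,0.5,0,0,0,-0.355,10],[0,0.5,0,0,0,-0.362,10]])

```text
clock: 6.45
tcp_pos: [0.4858, -0.15, 0.0957]
orientation: [0.0, 3.141, 0.002]
contact_force: [-0.6, 5.0, 5.9]
grip_width: 0.0176
gripper_force: 44.6
```

```bash
python3 go.py .4852 -.1514 .0957 90; python3 - <<'E'
from h import *
for n in("top","scene"):
    f=r.grab_frame(n);W=cloud(f);hsv=cv2.cvtColor(f["image"],cv2.COLOR_RGB2HSV).astype(int);Z=W[...,2]
    near=np.hypot(W[...,0]-.4855,W[...,1]+.151)<.13
    if n=="scene":cv2.imwrite('pics/s2.png',cv2.resize(f['image'][140:340,130:400,::-1],(800,592)))
    else:cv2.imwrite('pics/t2.png',cv2.resize(f['image'][180:340,270:510,::-1],(798,532)))
    nl,lab,st,ce=cv2.connectedComponentsWithStats((near&(abs(Z-.072)<.004)).astype(np.uint8))
    for i in range(1,nl):
        if st[i,4]>60:print(n,W[lab==i].mean(0).round(4),f["image"][lab==i].mean(0).round(),st[i,4])
E
```

```text
6.45 [ 0.4858 -0.15    0.0957] az 89.98 q [-0.04  0.4   0.26  2.08 -0.16  0.68  1.9 ] F [-0.6  5.   5.9] w 0.017578796753643874 44.64039331571257
shift [ 0.6 -1.4  0. ] turn [ 0.0011  0.001  -0.0003]
top [ 0.5651 -0.1446  0.072 ] [136. 135. 128.] 251
top [ 0.5233 -0.0832  0.072 ] [40. 39. 37.] 360
top [ 0.4456 -0.0834  0.072 ] [119.  96.  67.] 368
scene [ 0.4494 -0.0839  0.071 ] [98. 75. 49.] 261
scene [ 0.4486 -0.2188  0.0709] [ 7.  9. 26.] 315
scene [ 0.5257 -0.0847  0.0709] [8. 7. 8.] 331
scene [ 0.5262 -0.219   0.0717] [36. 17.  8.] 355
scene [ 0.5646 -0.1521  0.0709] [120. 115. 109.] 362
```

View pics/t2.png

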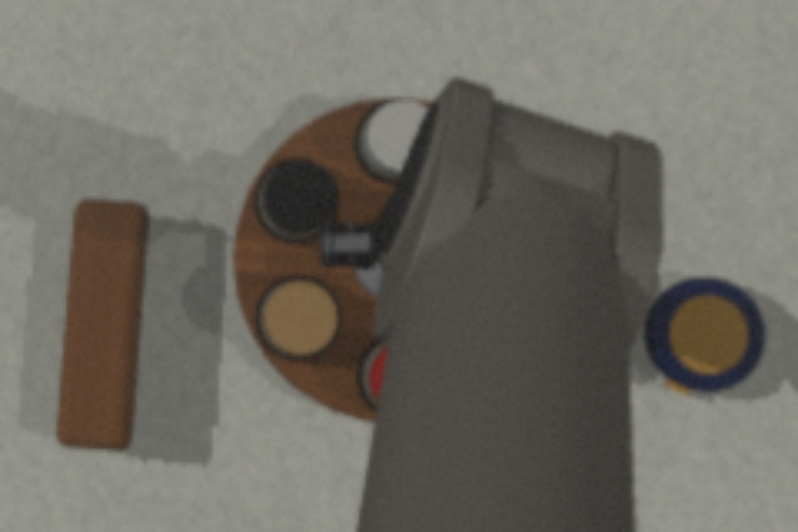

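View pics/s2.png

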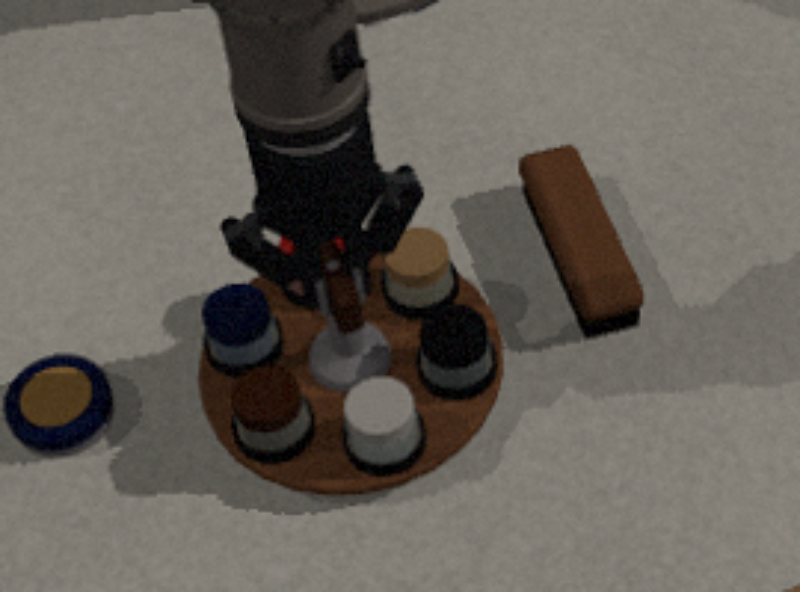

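The scene view shows the white jar, which sits opposite red, at (380,405). It measures y = -0.152, level with the axis, so red is at the front. All the jars are standing, and the brush and tin are undisturbed. I let it settle and hand in.

Call:
step_arm(moves=[[0,0.5,0,0,0,0,10],[0,0.5,0,0,0,0,10],[0,0.5,0,0,0,0,10],[0,0.5,0,0,0,0,10],[0,0.5,0,0,0,0,10],[0,0.5,0,0,0,0,10]])

```text
clock: 7.15
tcp_pos: [0.4859, -0.15, 0.0957]
orientation: [0.002, 3.14, 0.001]
contact_force: [0.0, 4.0, 6.1]
grip_width: 0.0174
gripper_force: 44.6
```

```bash
python3 go.py .4852 -.1514 .0957 90; python3 -c "
from bench import r
print(r.hand_in())"
```

```text
7.15 [ 0.4859 -0.15    0.0957] az 89.93 q [-0.04  0.4   0.26  2.08 -0.16  0.68  1.9 ] F [0.  4.  6.1] w 0.01738404389644322 44.554288316576276
shift [ 0.7 -1.4 -0. ] turn [ 0.0005  0.0011 -0.0013]
the job is handed in; nothing more can be done
None
```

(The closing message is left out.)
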